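# Prop the bench kiln's lid open with its lid lifter

## Robot

A 6-joint arm with a two-finger parallel gripper is mounted at the origin on the work surface. World frame = base frame: x ahead of the robot, y to its left, z up, the work surface at z = 0. Lengths are in m, angles in rad, forces in N, time in s.
With the tool pointing down it reaches from about 0.35 to 0.775 m from the base axis. Payload 5.5 kg.
Tool frame: the origin (TCP) lies at the very end of the fingers, on their centre line; the grasp point (between the pads) lies 19 mm behind it; z points along the fingers, y is the line along which they close (so a half turn about z gives the same grasp; the last joint's range is limited). The gripper opens to 85 mm and grips with 20 to 120 N. Pads are 22 mm wide; open, the fingers measure 114 mm over their backs; the gripper's body (76 mm by 85 mm) begins 54 mm behind the grasp point. The pads swing forward as they close: fully open they stand 13 mm farther back than shut.
Start: joints at [0.998, 0.313, 0.046, 1.304, 0, 1.431], TCP at [0.241, 0.522, 0.231] pointing down, gripper open.
Joint ranges: [-2.76, 2.76], [-0.86, 1.69], [-1.03, 1.26], [-2.2, 2.34], [-1.47, 1.5], [-3.14, 3.14]. Speed limits (rad/s): [2.57, 2.57, 3.14, 3.14, 3.14, 3.14].

## Interface

Orientations are given as a unit quaternion [w, x, y, z].
In Python, from workcell import env, cams, ticket, spotter gives the robot as it stands.
- The arm moves only by the tool jog_arm, never from a script. Its argument "increments" is a list that holds one entry, the list of rows, each a list of 7 numbers: the shift along the tool's x, y, z in units of 0.25 m (1.0 is 0.25 m), then the turn, a rotation vector about the tool's x, y, z in units of 180 degrees (1.0 is 180 degrees), then the closure in counts, from 0 (fully open) to 255 (shut). A call has 1 to 20 rows; each row shifts and turns the commanded pose from where the row before left it, along the tool's axes as they then stand; what a row does not reach is not made up. A row lasts 1/10 s, in which the tool goes at most 50 mm and 8.59 degrees, less where a joint would pass 70% of its speed; a pose out of reach is approached as far as the arm can. A call with a number of a shift or a turn outside -1 to 1 is refused whole. A call with a gripper value outside its range is refused whole. The fingers move at their own pace and stop on an object; "force" is the grip in N (left out, the last holds). Time passes only in rows, so rows that do not move let the fingers close. It gives the time, the measured TCP pose, the force, the opening and the grip force at its end, in the units of the state.
- env.get_state(): the state, without advancing time (a new reading comes with each control period).
- cams.read_camera(name): name is "scene" or "top" or "wrist"; returns a dict with "pixels" (384x512x3 uint8, red, green, blue), "fx", "fy", "cx", "cy" (pixels), "xyz" and "attitude" of the camera in the world; the wrist camera has in their place "mount" (4x4, takes a point from camera to tool coordinates, whose origin is the TCP and whose axes are the flange's). Camera axes: x right, y down, z forward; pixel columns grow to the right and rows downward; lengths in m; the calibration is good to about 2 mm. A picture is of the moment at which its call begins: read the wrist's pose just before it. There is no depth.
- ticket.hand_in(): hands the job in; it is judged then, once.
Trained networks look in the newest picture that a camera, given by its name, has taken for a name from the list of things; names that differ only in an ending like _2 or _b are one class to them, and where a whole thing is asked for, a point or a joint stands for the part that bears it (a point fixed in the world has none). Each returns a list of dicts, best first, with "conf" (0 to 1); they miss things now and then, are a little off and sometimes report something else, mostly with a low value. They report only what shows in the picture. A call takes as long as a camera call.
- spotter.find_in(target, camera): "uv" ([column, row] in pixels, amid what is visible of it).
- spotter.cut_out(target, camera): "region" (384x512 bool, what is visible of it) and "uv" ([column, row] in pixels, amid what is visible of it).
- spotter.landmark_of(target, camera): "uv" ([column, row] in pixels: a listed point, or the origin of a listed thing).
The state is a dict: "clock": time; "joint_pos": joint angles; "qvel": joint speeds; "tau": joint torques, N m; "tcp_pos": TCP position; "orientation": TCP orientation; "wrist_force": force on the tool from outside, world axes, zero at the start; "ft_torque": the same for the moment, N m; "finger_gap": finger opening in m; "grip_force": force on a finger pad.
Only numpy, scipy, OpenCV 4.12 (cv2) and the standard library are available. Lean on these libraries where they do the work, as an engineer would, in place of code of your own. Each camera call takes 0.05 s, during which the arm holds its last target. There are 200 camera calls.

## Task

Vent the hot bench kiln: press the wooden handle of its lid lifter down until the heavy lid has risen far enough for the steel prop on the kiln's side to swing in under the lid's pin, then ease the handle up gently so that the lid comes to rest on the prop, never letting the lid drop, and move clear. Do not touch the kiln or its lid, and leave the raw pots standing where they are.

Things in the scene. Friction and masses are not known exactly. Their poses are not given: they have to be found in the camera images.
- handle_top (a point): Middle of the upper face of the lifter's wooden handle, a straight rounded grip 110 mm long along the lever, 34 mm wide, 26 mm thick. Axes: x level across the lever, y outward along it, z square out of the upper face. Height 0.30 to 0.33 m at the start (lever slopes up to it by 0.26 to 0.38 rad), 0.135 m with the lever fully down (sloping down by 0.35 rad).
- axle (a point): Lever's axle, 216 mm above the table, in the fork of a steel post between handle and kiln. Its axes turn with the lever (as at handle_top), in which handle_top lies at x = 0, y = 270 mm, z = 13 mm. On the other side a roller 120 mm from the axle bears up under a lug on the lid's rim.
- lever_axle (a joint): Lever angle, rad. 0: roller just touching the lid's lug; positive as the handle goes down: slope up to the handle = 0.26 minus this. Starts between -0.12 and 0 (idle travel, moves at about 1 N, stays where left). Firm stop at 0.61, fully down. Raising the lid takes 6 to 12 N down at the handle; let go, the lid drives the lever back up.
- prop_pivot (a joint): Prop angle, rad: about 0 at the start, leaning on the lid's pin; creeps to 0.05 as the lid rises, then falls by its own weight to its stop at 0.174, under the pin. It drops in when the lid is open about 0.16 rad (lever at about 0.46); the lid then rests on it at about 0.14 rad, 45 mm open at the lever side (lever about 0.40). Fully pressed, the lid is open 0.21 rad.
- prop_tip (a point): Middle of the upper end of the prop, a flat steel bar 10 x 24 mm that stands on a pivot on the kiln's +x side (kiln axes), 130 mm above the table; this point is 139 mm from the pivot. Axes: x out of the kiln's side, z along the bar.
- kiln: Lifter's base and kiln's frame, fixed. Origin on the table below the middle of the handle (within 20 mm); y from the kiln along the lever to the handle, z up. Kiln's centre at y = -555 mm; lever's axle at x = 0, y = -262 mm, z = 216 mm; a flat steel strip lies on the table between kiln and post (y below -180 mm).
- kiln_body: The hot kiln: an octagonal steel-clad drum 310 mm across and 215 mm high with a grey control box on its -x side. Same origin and axes as kiln. Not to be touched.
- lid: Lid: firebrick octagon with steel band, 310 mm across, 56 mm thick, 3.2 to 5 kg, bow handle on top (308 mm above the table when shut). Origin: middle of the steel lug on its rim that the lever's roller lifts, 198 mm above the table when shut; y points away from the hinge, whose line lies 337 mm back (-y) and 17 mm up. Not to be touched.
- lever: The lever: steel bar 12 mm wide, 16 mm high, with wooden grip and roller; origin on the axle, axes as at axle.
- mug: Raw clay mug, 80 mm across, 88 mm high, loose on the table near the handle; origin at the centre of its underside, z up.
- tumbler: Raw clay tumbler, 68 mm across, 75 mm high, loose on the table near the handle; origin at the centre of its underside, z up.
- bowl: Raw clay bowl, 104 mm across, 48 mm high, loose on the table near the handle; origin at the centre of its underside, z up.

How it is judged:
By the outcome, as a careful person would: the job done as asked, in the order asked, and still so for the second after the job is handed in, with the robot touching nothing.
It also fails if it takes over 38 s, if anything falls off the work surface, if the arm or the gripper's body presses on something with over 40 N, if the wrist force passes 120 N, or if a joint passes its speed limit or range.

## Working session

There is one attempt and no reset: what is moved stays moved. The work goes in short steps, Python scripts to look and compute and a tool call to move; the robot and the scene stay as the last step left them, time stands still between calls to the robot, and variables do not carry over. Pictures are saved under pics/ and viewed, at most 10 in all, crops included, and the job is handed in when it is done.

Besides the shell and the picture viewer there is one more tool, called as name(argument=value, ...) on one line, values as JSON. jog_arm: Moves the arm, as the interface text tells. Shifts and turns lie within -1 to 1; 1 stands for 0.25 m of shift or 180 degrees of turn. Its arguments: {"type":"object","properties":{"increments":{"type":"array"},"force":{"type":"number"}},"required":["increments"]}

```bash
mkdir -p pics
cat > h.py <<'E'
import numpy as np, cv2
from workcell import env, cams, ticket, spotter
from scipy.spatial.transform import Rotation as R
def q2R(q): return R.from_quat([q[1],q[2],q[3],q[0]])
def att(c):
    a=np.array(c["attitude"],float)
    return a if a.shape==(3,3) else q2R(a).as_matrix()
def ray(c,uv):
    d=np.array([(uv[0]-c["cx"])/c["fx"],(uv[1]-c["cy"])/c["fy"],1.0])
    d=att(c)@d; return np.array(c["xyz"],float),d/np.linalg.norm(d)
def tri(rs):
    A=sum(np.eye(3)-np.outer(d,d) for o,d in rs);b=sum((np.eye(3)-np.outer(d,d))@o for o,d in rs)
    p=np.linalg.solve(A,b); return p,[float(np.linalg.norm((np.eye(3)-np.outer(d,d))@(p-o))) for o,d in rs]
E
python3 - <<'E'
from h import *
cs={}
for n in("scene","top"):
    cs[n]=cams.read_camera(n); 
    print(n,cs[n]["xyz"],cs[n]["attitude"],cs[n]["fx"])
im=np.hstack([cs[n]["pixels"] for n in cs])[...,::-1]
for n in cs: cv2.imwrite(f"pics/{n}0.png",cv2.resize(cs[n]["pixels"][...,::-1],(800,600)))
for t in["handle_top","axle","prop_tip","kiln","lid","mug","tumbler","bowl"]:
    r=[]
    for n in cs:
        l=spotter.landmark_of(t,n)
        if l: r.append((n,l[0]["conf"],np.round(l[0]["uv"],1),ray(cs[n],l[0]["uv"])))
    print(t,[(a,round(b,2),c.tolist()) for a,b,c,_ in r])
    if len(r)==2: p,e=tri([x[3] for x in r]); print("   ",p.round(4),np.round(e,4))
    for x in r:
        o,d=x[3]; z={"axle":.216,"mug":0,"tumbler":0,"bowl":0,"kiln":0,"lid":.198}.get(t)
        if z is not None: print("   plane",(o+d*(z-o[2])/d[2]).round(4))
s=env.get_state();print(s["clock"],s["tcp_pos"],s["orientation"],s["wrist_force"])
E
```

```text
scene [ 1.25351315 -0.80436453  0.85255348] [-0.46016859  0.81410228  0.31330029 -0.16530357] 456.2788953811704
top [ 0.38483525 -0.01249827  1.44761405] [-0.03857931  0.71052674 -0.70090406  0.048958  ] 498.340844146337
handle_top [('scene', 0.79, [250.7, 134.4]), ('top', 0.66, [238.3, 176.3])]
    [0.5317 0.0222 0.3737] [0.0096 0.0096]
axle [('scene', 0.64, [178.7, 187.8]), ('top', 0.63, [305.8, 245.6])]
    [ 0.3931 -0.1317  0.2214] [0.0023 0.0023]
   plane [ 0.3875 -0.1244  0.216 ]
   plane [ 0.3917 -0.134   0.216 ]
prop_tip [('scene', 0.89, [92.6, 229.4]), ('top', 0.66, [307.9, 247.4])]
    [ 0.3349 -0.2444  0.1272] [0.1091 0.1091]
kiln []
lid [('scene', 0.71, [133.4, 202.3]), ('top', 0.87, [350.8, 257.3])]
    [ 0.3616 -0.249   0.2145] [0.005 0.005]
   plane [ 0.3343 -0.2379  0.198 ]
   plane [ 0.3643 -0.248   0.198 ]
mug [('scene', 0.62, [93.4, 232.8]), ('top', 0.66, [236.5, 178.2])]
    [ 0.4668 -0.174   0.2202] [0.2301 0.2301]
   plane [ 0.1146 -0.2588  0.    ]
   plane [0.5864 0.0485 0.    ]
tumbler [('scene', 0.61, [283.8, 216.5]), ('top', 0.91, [174.8, 210.9])]
    [ 0.4895  0.2274 -0.005 ] [0.0016 0.0016]
   plane [0.4948 0.2228 0.    ]
   plane [0.488  0.2255 0.    ]
bowl [('top', 0.67, [211.6, 273.9])]
   plane [0.3091 0.1143 0.    ]
0.9 [0.24119684 0.52202863 0.2313422 ] [3.48299461e-05 2.14714893e-01 9.76676768e-01 6.12638002e-05] [-0.11615421  0.041225   -0.34912423]
```

View pics/scene0.png

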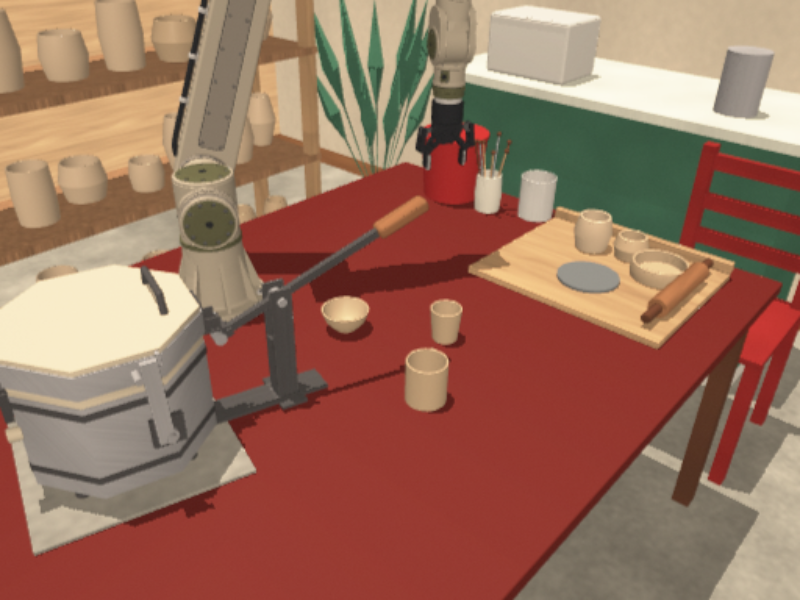

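View pics/top0.png

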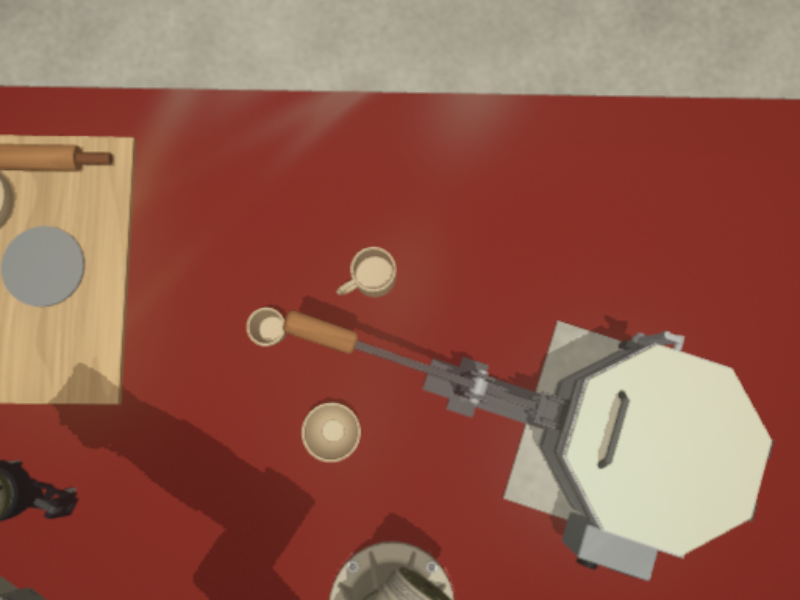

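The overview shows the lever's handle at about (400,217) in the scaled scene view and (321,332) in the scaled top view. The network's top-view hit for `handle_top` was actually the mug, so I'll recompute from these pixels.

Run:
```python
from h import *
from scipy.optimize import least_squares
cs={n:cams.read_camera(n) for n in("scene","top")}
k=.64
obs={}
for n in cs:
    for t in("handle_top","axle"):
        print(n,t,[(round(l["conf"],2),np.round(l["uv"],1).tolist()) for l in spotter.landmark_of(t,n)[:3]],
        )
    c=spotter.cut_out("handle_top",n)
    for l in c[:2]:
        v,u=np.nonzero(l["region"]); print("  cut",round(l["conf"],2),np.round(l["uv"],1),len(u),u.min(),u.max(),v.min(),v.max())
def proj(c,p):
    q=att(c).T@(p-np.array(c["xyz"])); return np.array([c["cx"]+c["fx"]*q[0]/q[2],c["cy"]+c["fy"]*q[1]/q[2]])
H={"scene":np.array([401,214])*k,"top":np.array([321,332])*k}
A={"scene":np.array([178.7,187.8]),"top":np.array([305.8,245.6])}
def pts(x):
    ax,ay,psi,s=x
    a=np.array([ax,ay,.216]); f=np.array([np.cos(psi),np.sin(psi),0]);z=np.array([0,0,1])
    return a, a+.27*(np.cos(s)*f+np.sin(s)*z)+.013*(np.cos(s)*z-np.sin(s)*f)
def res(x):
    a,h=pts(x); return np.concatenate([w for n in cs for w in(proj(cs[n],a)-A[n],proj(cs[n],h)-H[n])])
r=least_squares(res,[.39,-.13,1.0,.3],loss="soft_l1"); print(r.x.round(4),pts(r.x)[1].round(4),r.fun.round(1))
print("mug",[(ray(cs[n],np.array(p)*k)) and (lambda o,d:(o+d*(.044-o[2])/d[2]).round(3))(*ray(cs[n],np.array(p)*k)) for n,p in(("scene",(427,380)),("top",(373,272)))])
```

```text
scene handle_top [(0.69, [258.0, 135.3]), (0.49, [94.4, 229.3])]
scene axle []
  cut 0.68 [223.2 158.1] 1179 136 273 126 220
top handle_top [(0.97, [204.8, 208.9])]
top axle [(0.92, [307.7, 244.9])]
  cut 0.86 [221.  216.8] 1295 182 343 199 263
[ 0.3918 -0.1332  1.2776  0.3379] [0.4642 0.1066 0.3178] [-1.4  1.7 -0.7 -0.1 -0.3 -0.1 -1.2 -0.7]
mug [array([0.599, 0.039, 0.044]), array([0.592, 0.041, 0.044])]
```

jog_arm(increments=[[[0,0,-0.17,0,0,0,255],[0,0,-0.17,0,0,0,255],[0,0,-0.17,0,0,0,255],[-0.1255,-0.0945,0,0,0,0,255],[-0.1255,-0.0945,0,0,0,0,255],[-0.1255,-0.0945,0,0,0,0,255],[-0.1255,-0.0945,0,0,0,0,255],[-0.1255,-0.0945,0,0,0,0,255],[-0.1255,-0.0945,0,0,0,0,255],[-0.1255,-0.0945,0,0,0,0,255],[-0.1255,-0.0945,0,0,0,0,255],[-0.1255,-0.0945,0,0,0,0,255],[-0.1255,-0.0945,0,0,0,0,255],[-0.1255,-0.0945,0,0,0,0,255],[-0.1255,-0.0945,0,0,0,0,255],[0,0,0,0,0,-0.044,255],[0,0,0,0,0,0,255]]], force=40)

```text
clock: 3.0
tcp_pos: [0.4645, 0.1056, 0.3586]
orientation: [-0.0, 0.148, 0.989, 0.0]
wrist_force: [0.3, -0.7, 1.0]
finger_gap: 0.0001
grip_force: 0.0
```

Run:
```python
from h import *
s=env.get_state();print(s["clock"],s["tcp_pos"],q2R(s["orientation"]).as_matrix().round(3),s["wrist_force"],s["finger_gap"])
c=cams.read_camera("wrist");M=np.array(c["mount"]);T=np.eye(4);T[:3,:3]=q2R(s["orientation"]).as_matrix();T[:3,3]=s["tcp_pos"]
W=T@M
def proj(p):
    q=np.linalg.inv(W)@np.append(p,1); return (c["cx"]+c["fx"]*q[0]/q[2],c["cy"]+c["fy"]*q[1]/q[2])
l=spotter.landmark_of("handle_top","wrist"); print([(x["conf"],x["uv"]) for x in l],proj([.4642,.1066,.3178]))
im=c["pixels"][...,::-1].copy()
u=proj([.4642,.1066,.3178]);cv2.circle(im,(int(u[0]),int(u[1])),4,(0,255,0),1)
w=proj(s["tcp_pos"]);cv2.circle(im,(int(w[0]),int(w[1])),4,(255,0,0),1)
a=cams.read_camera("scene")["pixels"][...,::-1][40:280,80:400]
cv2.imwrite("pics/w1.png",np.hstack([cv2.resize(im,(400,300)),cv2.resize(a,(400,300))]))
```

```text
3.0 [0.46447505 0.1055753  0.35860705] [[-0.956  0.292 -0.   ]
 [ 0.292  0.956  0.   ]
 [ 0.     0.    -1.   ]] [ 0.32468195 -0.65955147  0.98533815] 0.0001037247978892452
[] (np.float64(259.3144429936658), np.float64(226.8099763838639))
```

View pics/w1.png

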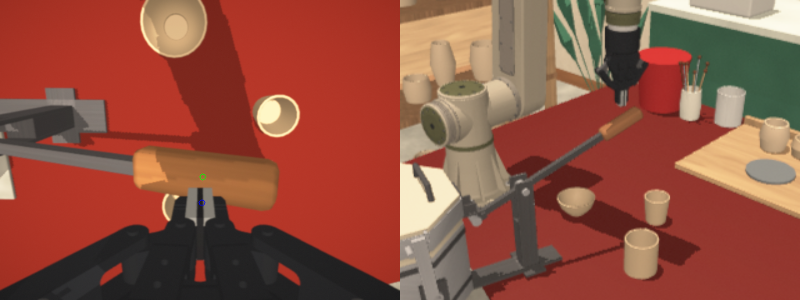

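Left (wrist view): the green predicted handle point at (203,177) sits mid-handle, so the fingers are centred over the grip. Right (scene view): the pots stand clear. Next I press down through the idle travel.

jog_arm(increments=[[[0,0,0.04,0,0,0,255],[0,0,0.04,0,0,0,255],[0,0,0.04,0,0,0,255],[0,0.006,0.03,0,0,0,255],[0,0.01,0.03,0,0,0,255],[0,0.01,0.03,0,0,0,255],[0,0.01,0.03,0,0,0,255],[0,0,0,0,0,0,255]]])

```text
clock: 3.95
tcp_pos: [0.4666, 0.1155, 0.2984]
orientation: [-0.0, 0.147, 0.989, -0.0]
wrist_force: [-1.4, -1.1, 3.5]
finger_gap: -0.0001
grip_force: 2.1
```

jog_arm(increments=[[[0,0.009,0.03,0,0,0,255],[0,0.008,0.03,0,0,0,255],[0,0.007,0.03,0,0,0,255],[0,0.006,0.03,0,0,0,255],[0,0.005,0.03,0,0,0,255],[0,0.004,0.03,0,0,0,255],[0,0.003,0.03,0,0,0,255],[0,0.002,0.03,0,0,0,255]]])

```text
clock: 4.75
tcp_pos: [0.4701, 0.1263, 0.2398]
orientation: [0.001, 0.147, 0.989, 0.001]
wrist_force: [-2.4, 0.2, 6.7]
finger_gap: 0.0004
grip_force: 3.9
```

Run:
```python
from h import *
a=cams.read_camera("scene")["pixels"][...,::-1]
cv2.imwrite("pics/s2.png",np.hstack([cv2.resize(a[100:340,80:400],(400,300)),cv2.resize(a[180:320,0:187],(400,300))]))
s=env.get_state();print(s["tcp_pos"],s["wrist_force"])
```

```text
[0.47007348 0.12636964 0.23859897] [-1.64169023  1.57212026  5.18972298]
```

View pics/s2.png

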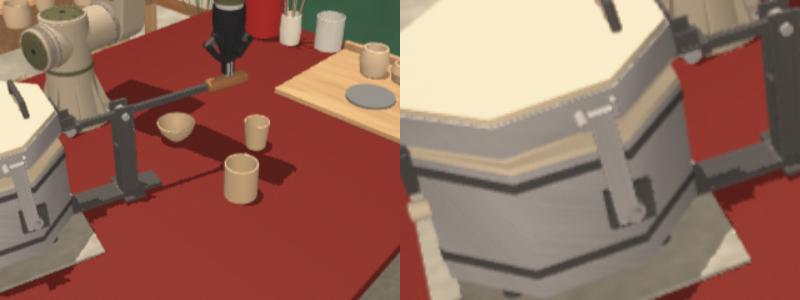

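The lid is rising evenly and the tips are centred on the handle. I'll keep pressing past the point where the prop drops in.

jog_arm(increments=[[[0,0,0.03,0,0,0,255],[0,0,0.03,0,0,0,255],[0,0,0.03,0,0,0,255],[0,-0.001,0.03,0,0,0,255],[0,-0.002,0.03,0,0,0,255],[0,-0.002,0.03,0,0,0,255],[0,-0.003,0.03,0,0,0,255],[0,-0.003,0.03,0,0,0,255],[0,-0.004,0.03,0,0,0,255],[0,-0.004,0.03,0,0,0,255],[0,-0.004,0.03,0,0,0,255],[0,0,0,0,0,0,255],[0,0,0,0,0,0,255],[0,0,0,0,0,0,255],[0,0,0,0,0,0,255]]])

```text
clock: 6.3
tcp_pos: [0.4684, 0.1208, 0.1566]
orientation: [0.0, 0.147, 0.989, 0.001]
wrist_force: [-1.2, 3.3, 3.3]
finger_gap: -0.0003
grip_force: 2.1
```

Run:
```python
from h import *
a=cams.read_camera("scene")["pixels"][...,::-1]
cv2.imwrite("pics/s3.png",np.hstack([cv2.resize(a[100:340,80:400],(400,300)),cv2.resize(a[180:320,0:187],(400,300))]))
s=env.get_state();print(s["tcp_pos"],s["wrist_force"])
```

```text
[0.46844433 0.12078351 0.15657524] [-0.9432473   2.80343884  3.87022499]
```

View pics/s3.png

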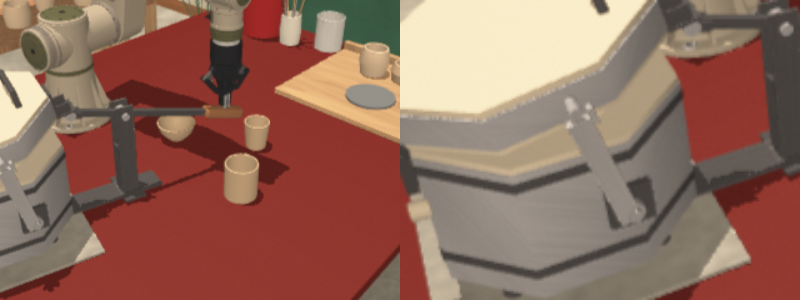

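The prop has swung in: its top moved from (597,112) to (578,115) in the crop, about 0.17 rad, with the pin just above it. I'll ease the handle up slowly.

jog_arm(increments=[[[0,0.002,-0.012,0,0,0,255],[0,0.002,-0.012,0,0,0,255],[0,0.002,-0.012,0,0,0,255],[0,0.002,-0.012,0,0,0,255],[0,0.001,-0.012,0,0,0,255],[0,0.001,-0.012,0,0,0,255],[0,0.001,-0.012,0,0,0,255],[0,0.001,-0.012,0,0,0,255],[0,0.001,-0.012,0,0,0,255],[0,0,0,0,0,0,255]]])

```text
clock: 7.35
tcp_pos: [0.4694, 0.1236, 0.184]
orientation: [0.0, 0.147, 0.989, 0.0]
wrist_force: [0.4, 2.5, 4.9]
finger_gap: 0.0
grip_force: 3.2
```

jog_arm(increments=[[[0,0,-0.006,0,0,0,255],[0,0,-0.006,0,0,0,255],[0,0,-0.006,0,0,0,255],[0,0,0,0,0,0,255]]])

```text
clock: 7.75
tcp_pos: [0.4692, 0.1235, 0.188]
orientation: [0.0, 0.147, 0.989, 0.0]
wrist_force: [-0.3, 2.2, 4.2]
finger_gap: 0.0
grip_force: 2.5
```

jog_arm(increments=[[[0,0,-0.006,0,0,0,255],[0,0,-0.006,0,0,0,255],[0,0,-0.006,0,0,0,255],[0,0,0,0,0,0,255]]])

```text
clock: 8.15
tcp_pos: [0.4692, 0.1235, 0.1926]
orientation: [0.0, 0.147, 0.989, 0.0]
wrist_force: [0.1, 2.6, 5.0]
finger_gap: 0.0
grip_force: 2.6
```

Run:
```python
from h import *
a=cams.read_camera("scene")["pixels"][...,::-1]
cv2.imwrite("pics/s4.png",np.hstack([cv2.resize(a[100:340,80:400],(400,300)),cv2.resize(a[180:320,0:187],(400,300))]))
s=env.get_state();print(s["tcp_pos"],s["wrist_force"])
```

```text
[0.46921608 0.12354259 0.19256753] [1.44535021 3.1988528  5.29569126]
```

View pics/s4.png

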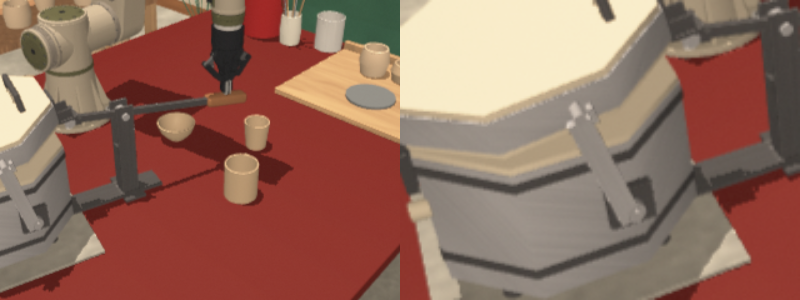

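The prop is still in place, with its top at (580,113) and the pin close to its top. The handle still carries about 5 N, so I'll keep easing.

jog_arm(increments=[[[0,0,-0.005,0,0,0,255],[0,0,-0.005,0,0,0,255],[0,0,-0.005,0,0,0,255],[0,0,0,0,0,0,255]]])

```text
clock: 8.6
tcp_pos: [0.4686, 0.1231, 0.1956]
orientation: [-0.001, 0.147, 0.989, -0.001]
wrist_force: [0.5, -1.0, 0.8]
finger_gap: -0.0001
grip_force: 0.0
```

jog_arm(increments=[[[0,0,-0.005,0,0,0,255],[0,0,-0.005,0,0,0,255],[0,0,-0.005,0,0,0,255],[0,0,0,0,0,0,255]]])

```text
clock: 9.0
tcp_pos: [0.4692, 0.1234, 0.2]
orientation: [0.0, 0.147, 0.989, 0.0]
wrist_force: [0.3, 0.7, -0.6]
finger_gap: -0.0002
grip_force: 0.0
```

Run:
```python
from h import *
a=cams.read_camera("scene")["pixels"][...,::-1]
cv2.imwrite("pics/s5.png",np.hstack([cv2.resize(a[100:340,80:400],(400,300)),cv2.resize(a[220:290,60:153],(400,300),interpolation=cv2.INTER_CUBIC)]))
s=env.get_state();print(s["tcp_pos"],s["wrist_force"])
```

```text
[0.46921165 0.12347238 0.19988886] [0.07336809 0.47133068 0.71203598]
```

View pics/s5.png

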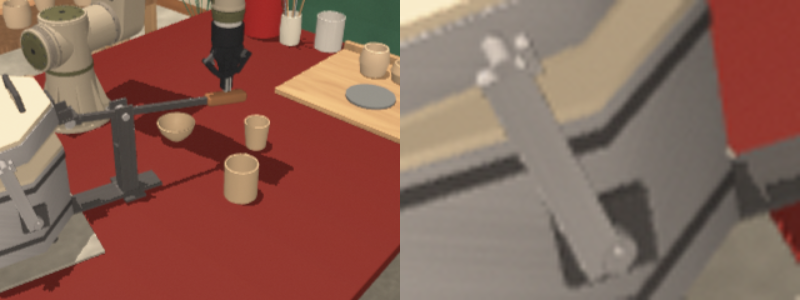

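The force fell to zero at z ≈ 0.195, and the pin (at (493,48) in the zoomed crop) sits on the prop's top, so the lid is resting. I'll move clear.

jog_arm(increments=[[[0,0,-0.02,0,0,0,255],[0,0,-0.06,0,0,0,255],[0,0,-0.1,0,0,0,255],[0,0,-0.14,0,0,0,255],[0,0,-0.14,0,0,0,255],[0,0,-0.14,0,0,0,255],[0,0,-0.08,0,0,0,255],[0,0,0,0,0,0,255],[0,0,0,0,0,0,255],[0,0,0,0,0,0,255]]])

```text
clock: 10.05
tcp_pos: [0.4687, 0.1235, 0.3686]
orientation: [-0.001, 0.147, 0.989, -0.0]
wrist_force: [-0.3, -0.2, -1.0]
finger_gap: -0.0004
grip_force: 0.0
```

Run:
```python
from h import *
a=cams.read_camera("scene")["pixels"][...,::-1]
cv2.imwrite("pics/s6.png",np.hstack([cv2.resize(a[100:340,80:400],(400,300)),cv2.resize(a[180:320,0:187],(400,300))]))
s=env.get_state();print(s["clock"],s["tcp_pos"],s["wrist_force"])
```

```text
10.1 [0.46859653 0.12343965 0.36847998] [ 0.90308444 -0.38699771  0.29941277]
```

View pics/s6.png

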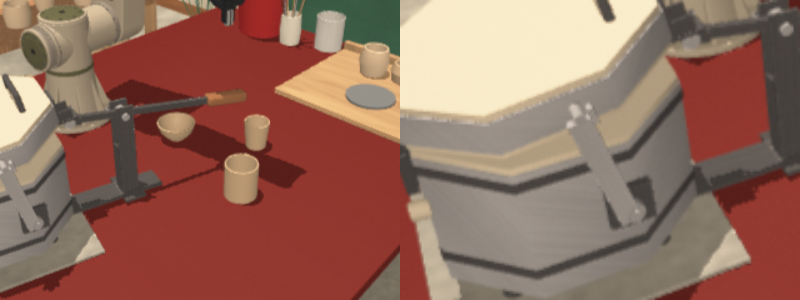

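The lid stays open on the prop at (580,113), the lever holds still, the pots haven't moved and the arm is clear.

```bash
python3 -c "from h import *; print(ticket.hand_in())"
```

```text
the job is handed in; nothing more can be done
None
```

The kiln is vented: the lid rests open on the prop, the pots are where they were, the arm is clear, and the job was handed in at about 10 s on the robot's clock.

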